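Pair two blanks under the sprung arm of a drilling jig

ROBOT

A 6-joint arm with a two-finger parallel gripper is mounted at the origin on a cart in front of the work surface, level with it; the furniture and walls round the work are solid. World frame = base frame: x ahead of the robot, y to its left, z up, the work surface at z = 0. Lengths are in m, angles in degrees, forces in N, time in s.
With the tool pointing down it reaches from about 0.3 to 0.75 m from the base axis. Payload 8.5 kg.
Tool frame: the origin (TCP) lies midway between the tips of the shut fingers; the grasp point (between the pads) lies 19 mm behind it; y points along the fingers, x is the direction in which the jaws open and shut, and the axes are right-handed (so a half turn about y gives the same grasp; the last joint's range is limited). The gripper opens to 85 mm and grips with 20 to 120 N. Pads are 22 mm wide; open, the fingers measure 114 mm over their backs; the gripper's body (76 mm by 85 mm) begins 54 mm behind the grasp point. The pads swing forward as they close: fully open they stand 13 mm farther back than shut.
Start: joints at [61.69, 21.807, 74.336, -0, 83.858, -12.336], TCP at [0.151, 0.529, 0.231] pointing down, gripper open.
Joint ranges: [-178.18, 178.18], [-50.72, 133.34], [12.68, 142.11], [-81.47, 261.47], [9.98, 163.14], [-165.26, 165.26]. Speed limits (degrees/s): [136.94, 136.94, 180, 180, 180, 180].

INTERFACE

Orientations are given as a 3x3 rotation matrix whose columns are the frame's x, y, z axes.
In Python, from rig import env gives the robot as it stands.
- The arm moves only by the tool carry_out, never from a script. Its argument "plan" is a list of rows, each a list of 3 entries, a list of its own where there are three numbers: the shift along the tool's x, y, z in m, then the turn, a rotation vector about the tool's x, y, z in degrees, then the finger opening in m, from 0 to 0.0854. In form: [[[dx, dy, dz], [ax, ay, az], jaw], ...]. A call has 1 to 8 rows; each row shifts and turns the commanded pose from where the row before left it, along the tool's axes as they then stand; what a row does not reach is not made up. A row lasts 1/8 s, in which the tool goes at most 62.5 mm and 10.7 degrees, less where a joint would pass 70% of its speed; a pose out of reach is approached as far as the arm can. A call is refused whole if a number of a shift passes 0.0625 or a number of a turn 10.7, either way. A call with a gripper value outside its range is refused whole. The fingers move at their own pace and stop on an object; "force" is the grip in N (left out, the last holds). Time passes only in rows, so rows that do not move let the fingers close. It gives the time, the measured TCP pose, the force and the opening at its end, in the units of the state.
- env.observe(): the state, without advancing time (a new reading comes with each control period).
- env.get_image(name): name is "side" or "top" or "wrist"; returns a dict with "image" (420x560x3 uint8, red, green, blue), "vfov" (degrees; the focal length in pixels is half the picture's height over the tangent of half this angle, whatever the lens; pixels are square), "cx", "cy" (the principal point, pixels), "k1" (the pictures are not rectified: a ray, as slopes to the right and down, at radius r is drawn at 1 + k1 r^2 times it, then the intrinsics apply), "rvec" (rotation vector, rad) and "tvec" (3), from world to camera coordinates, as OpenCV has them; the wrist camera has in their place "tool_from_camera" (4x4, takes a point from camera to tool coordinates, whose origin is the TCP and whose axes are the tool frame's). Camera axes: x right, y down, z forward; pixel columns grow to the right and rows downward; lengths in m; the calibration is good to about 2 mm. A picture is of the moment at which its call begins: read the wrist's pose just before it. There is no depth.
- env.close_job(): hands the job in, once; it reports no verdict.
Trained networks look in a picture, given as the dict that the camera call returned (one of the last four; its "shot" number tells which), for a name from the list of things; names that differ only in an ending like _2 or _b are one class to them, and where a whole thing is asked for, a point or a joint stands for the part that bears it (a point fixed in the world has none). Each returns a list of dicts, best first, with "conf" (0 to 1); they miss things now and then, are a little off and sometimes report something else, mostly with a low value. They report only what shows in the picture. A call takes as long as a camera call.
- env.outline_of(target, picture): "mask" (420x560 bool, what is visible of it) and "pixel" ([row, column] in pixels, amid what is visible of it).
The state is a dict: "time_s": time; "q": joint angles; "qvel": joint speeds; "joint_efforts": joint torques, N m; "position": TCP position; "tool_rot": TCP orientation; "ft_force": force on the tool from outside, world axes, zero at the start; "wrist_torque": the same for the moment, N m; "grip_width": finger opening in m.
Only numpy, scipy, OpenCV 4.12 (cv2) and the standard library are available. Lean on these libraries where they do the work, as an engineer would, in place of code of your own. Each camera call takes 0.05 s, during which the arm holds its last target.

TASK

The drilling jig holds one wooden blank and needs two, so that the pair gets drilled in one go. Pull the bench drawer open by its handle, take out the second blank and tuck it under the jig's sprung arm, flat on top of the first blank and pushed fully home against the end stop, so that both lie flush and square in the jig with the arm holding them down. Don't disturb the other things on the bench; the drawer may stay open.

Things in the scene. Friction and masses are not known exactly. Their poses are not given: they have to be found in the camera images.
- drawer (a joint): Drawer of a small wooden chest (155 deep x 165 wide x 71 mm high, fixed, at the left of the bench). In m: 0 = shut, grows as it is pulled out, 0.122 = fully out (stop); a blank lifts out freely from 0.115. Starts shut; about 2 N of friction, stays where it is left.
- drawer_handle (a point): Middle of the drawer's steel bar handle: a level round bar 11 mm thick, 90 mm long, parallel to the drawer front with 29 mm clear between bar and front, 45 mm above the bench, 26 mm below the chest's top. x axis points into the chest (pull along -x), y runs along the bar. Moves with the drawer.
- drawer_pocket (a point): Centre of the floor (15 mm above the bench) of the foam pocket in the drawer, 113 x 65 mm, 20 mm deep, long side along x, same axes as the handle; moves with the drawer. The foam has finger recesses only beside the middle of the two long sides (60 mm long, 35 mm wide, as deep as the pocket). The drawer's side walls reach 51 mm, its front 61 mm above the bench.
- second_blank_centre (a point): Centre of the second blank: a plain wood block 110 long (y axis) x 60 wide (x) x 19 mm thick (z), 60 to 130 g, same as the first. Starts flat in the drawer's foam pocket, long side along the pull, centre 25 mm above the bench and top level with the foam, so there it can only be taken across its 60 mm width at its middle.
- first_blank_centre (a point): Centre of the first blank, a loose block of the same size and axes (110 along y, 60, 19 mm), flat in the jig against the end stop with the sprung arm resting on it.
- jig_seat (a point): Where the second blank's centre must finally lie: 46.5 mm above the bench, right above the first blank's centre. x axis points from the jig's mouth (robot's side) into the jig, z up. The jig is fixed to the bench. Its aluminium end stop's face is at x = +55 mm here and reaches 11 mm above the first blank's top (37 mm above the bench).
- guide_mouth (a point): Middle of the mouth between the jig's two aluminium side guides, level with the first blank's top; axes as jig_seat, 23 mm to its mouth side. From here to the stop the guides are 64 mm apart, lips flared outwards up to 51 mm above the bench and at the mouth: no room for fingers between them. Only the last 30 mm of a blank that lies home stand out of the mouth, where it can be held.
- hold_arm (a joint): The jig's sprung hold-down arm, 26 mm wide steel strip with a slippery red nylon skid, hinged level behind the end stop. In rad: 0 = resting on the first blank alone, about 0.21 = on two; grows as it rises. Its foot presses with 2 to 4 N at x = +9 mm of jig_seat. A blank slid in under the curled-up toe lifts it by itself (push up to 15 N) and, once past the foot, is held when let go.
- skid_toe (a point): Tip of the curled-up toe of the sprung arm's skid. With one blank in, it is 68 mm above the bench and 25 mm to the mouth side of jig_seat; from the tip the skid slopes down at about 40 to 50 degrees to the foot, 34 mm further in. A blank goes in below it, from the mouth side; lowered from above it would land on top of the toe.
- spray_can: Spray can with a yellow cap, 67 mm across, 225 mm high, standing at the back on the right; origin at the centre of its underside.
- tape_measure: Yellow tape measure, 41x89x65 mm, standing to the right of the jig; origin at the centre of its underside.
- sanding_block: Dark sanding block, 63x106x27 mm, lying in front on the right; origin at the centre of its underside.

How it is judged (in metres and radians):
On the way, in this order (a step that is already met when the one before it is completed fails the run):
1. the drawer is pulled open (value of joint drawer above 0.1 m), for 0.2 s.
2. the second blank is lifted out of the drawer (height (world z) of second_blank_centre above 0.055 m), for 0.1 s.
At the end, for the whole second after the job is handed in: Second blank's centre within 4 mm of the seat lengthwise, 5 mm sideways, 3 mm in height, long axis within 0.06 rad of the jig's, flat to 0.05 rad; first blank equally still home beneath it; arm resting on the pair (joint 0.16 to 0.26 rad); second blank at rest (x of second_blank_centre in the frame of jig_seat between -0.004 and 0.004 m and y of second_blank_centre in the frame of jig_seat between -0.005 and 0.005 m and z of second_blank_centre in the frame of jig_seat between -0.003 and 0.003 m and angle between the y axis of second_blank_centre and the x axis of jig_seat, either way round below 0.06 rad and angle between the z axis of second_blank_centre and the z axis of jig_seat, either way round below 0.05 rad and x of first_blank_centre in the frame of jig_seat between -0.004 and 0.004 m and y of first_blank_centre in the frame of jig_seat between -0.005 and 0.005 m and z of first_blank_centre in the frame of jig_seat between -0.022 and -0.016 m and value of joint hold_arm between 0.16 and 0.26 rad and linear speed of second_blank below 0.01 m/s); the robot touches nothing.
It fails at once if a bystander (spray can, tape measure or sanding block) is pushed more than 3 cm from its place (distance of any of spray_can, tape_measure, sanding_block from where it was at the start of the episode above 0.03 m).
It fails at once if the first blank is dragged 2 cm or more out of its place (distance of first_blank_centre from where it was at the start of the episode above 0.02 m).
It also fails if it takes over 59 s, if anything falls off the work surface, if the arm or the gripper's body presses on something with over 40 N, if the wrist force passes 120 N, or if a joint passes its speed limit or range.

## Working session

There is one attempt and no reset: what is moved stays moved. The work goes in short steps, Python scripts to look and compute and a tool call to move; the robot and the scene stay as the last step left them, time stands still between calls to the robot, and variables do not carry over. Pictures are saved under pics/ and viewed, and the job is handed in when it is done.

Besides the shell and the picture viewer there is one more tool, called after ">>>" as name(argument=value, ...), one argument or row to a line, values as JSON. carry_out: Moves the arm, as the interface text tells. Its arguments: {"type":"object","properties":{"plan":{"type":"array","items":{"type":"array"}},"force":{"type":"number"}},"required":["plan"]}

```bash
ls; mkdir -p pics; cat > h.py <<'E'
import numpy as np, cv2, json
from rig import env
def save(name,fn):
    p=env.get_image(name); cv2.imwrite('pics/'+fn,p['image'][:,:,::-1].copy()); return p
def K(p):
    f=p['image'].shape[0]/2/np.tan(np.radians(p['vfov'])/2)
    return np.array([[f,0,p['cx']],[0,f,p['cy']],[0,0,1]])
def D(p): return np.array([p['k1'],0,0,0,0.])
def w2c(p,st=None):
    if 'rvec' in p:
        return cv2.Rodrigues(np.array(p['rvec'],float))[0],np.array(p['tvec'],float).ravel()
    T=np.eye(4);T[:3,:3]=np.array(st['tool_rot']);T[:3,3]=st['position']
    M=np.linalg.inv(T@np.array(p['tool_from_camera'])); return M[:3,:3],M[:3,3]
def proj(p,X,st=None):
    R,t=w2c(p,st); X=np.atleast_2d(np.array(X,float))
    return cv2.projectPoints(X,cv2.Rodrigues(R)[0],t,K(p),D(p))[0][:,0]
def unproj(p,uv,z,st=None):
    R,t=w2c(p,st); uv=np.atleast_2d(np.array(uv,float))
    n=cv2.undistortPoints(uv[:,None],K(p),D(p))[:,0]
    d=np.c_[n,np.ones(len(n))]@R; c=-R.T@t
    return c+d*((z-c[2])/d[:,2])[:,None]
E
python3 - <<'E'
from h import *
s=env.observe();print({k:np.round(v,4).tolist() for k,v in s.items()})
for n in('side','top','wrist'):
    p=save(n,n+'0.png');print(n,{k:v for k,v in p.items() if k!='image'})
E
```

```text
pics
{'time_s': 0.0, 'q': [61.6908, 21.8424, 74.3867, -0.0011, 83.8583, -12.3363], 'qvel': [0.0631, -0.0773, 0.0437, 0.0569, -0.0353, 0.0226], 'joint_efforts': [0.0004, -44.8458, -23.1281, -0.0001, 0.0047, -0.0], 'position': [0.1512, 0.5285, 0.2307], 'tool_rot': [[0.2752, -0.0007, -0.9614], [0.9614, -0.0014, 0.2752], [-0.0015, -1.0, 0.0003]], 'ft_force': [0.0225, 0.1037, -0.7683], 'wrist_torque': [0.0161, -0.034, -0.0306], 'grip_width': 0.0848}
side {'vfov': 56.11752613986644, 'cx': 279.0413092707593, 'cy': 211.2581550005087, 'k1': -0.009889791901569866, 'rvec': array([ 2.24685025, -0.08270725,  0.02451169]), 'tvec': array([-0.53262187,  0.05715901,  1.02439204]), 'shot': 1}
top {'vfov': 52.21293547830505, 'cx': 276.78984070430613, 'cy': 210.04805878143475, 'k1': -0.08177688436604875, 'rvec': array([ 2.16915931, -2.0485272 ,  0.21687148]), 'tvec': array([-0.08060459,  0.52503229,  1.05485215]), 'shot': 2}
wrist {'vfov': 66.23747003413541, 'cx': 282.0545599867321, 'cy': 212.22868200471726, 'k1': -0.06721839529543931, 'tool_from_camera': array([[ 9.99999736e-01, -6.14734792e-04, -3.87552192e-04,
        -1.02694183e-04],
       [ 1.70800319e-04, -3.19541712e-01,  9.47572195e-01,
        -1.42022280e-01],
       [-7.06344687e-04, -9.47572011e-01, -3.19541522e-01,
         8.20832821e-02],
       [ 0.00000000e+00,  0.00000000e+00,  0.00000000e+00,
         1.00000000e+00]]), 'shot': 3}
```

View pics/side0.png

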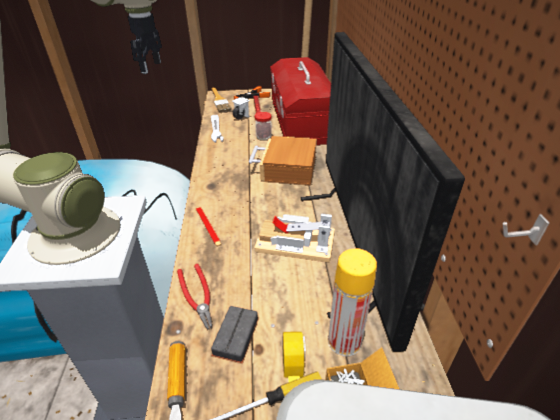

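View pics/top0.png

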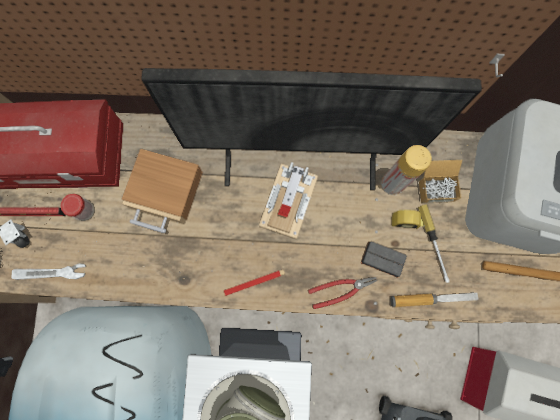

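View pics/wrist0.png

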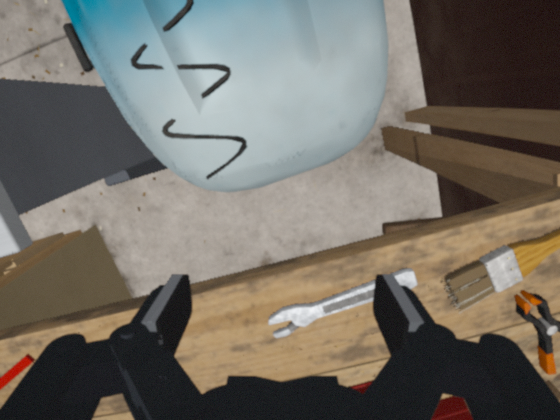

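```bash
python3 - <<'E'
from h import *
p=save('top','top1.png');im=p['image'][:,:,::-1]
a=cv2.resize(im[135:245,110:330],(800,400),interpolation=cv2.INTER_CUBIC);cv2.imwrite('pics/topz.png',a)
for t in('drawer','drawer_handle','jig_seat','first_blank_centre','hold_arm','skid_toe','guide_mouth','spray_can','tape_measure','sanding_block'):
    try:
        for d in env.outline_of(t,p)[:2]:
            m=d['mask'];ys,xs=np.nonzero(m);r=cv2.minAreaRect(np.c_[xs,ys].astype(np.float32))
            print(t,round(d['conf'],2),np.round(d['pixel'],1),len(xs),np.round(cv2.boxPoints(r),1).tolist())
    except Exception as e: print(t,e)
p=save('side','side1.png')
a=cv2.resize(p['image'][120:280,230:350,::-1],(450,600),interpolation=cv2.INTER_CUBIC);cv2.imwrite('pics/sidez.png',a)
for t in('drawer','drawer_handle','first_blank_centre','hold_arm','skid_toe'):
    for d in env.outline_of(t,p)[:2]:
            m=d['mask'];ys,xs=np.nonzero(m);r=cv2.minAreaRect(np.c_[xs,ys].astype(np.float32))
            print('side',t,round(d['conf'],2),np.round(d['pixel'],1),len(xs),np.round(cv2.boxPoints(r),1).tolist())
E
```

```text
drawer_handle 0.65 [214.8 149.8] 464 [[120.0, 219.89999389648438], [125.0999984741211, 201.5], [184.8000030517578, 218.10000610351562], [179.6999969482422, 236.5]]
jig_seat 0.91 [192.  287.2] 1975 [[258.1000061035156, 226.39999389648438], [280.8999938964844, 160.5], [319.5, 173.89999389648438], [296.70001220703125, 239.6999969482422]]
hold_arm 0.6 [195.3 289.9] 440 [[277.70001220703125, 213.8000030517578], [292.6000061035156, 170.8000030517578], [302.8999938964844, 174.39999389648438], [287.8999938964844, 217.39999389648438]]
skid_toe 0.92 [191.5 290.8] 413 [[278.0, 214.0], [292.20001220703125, 171.39999389648438], [301.20001220703125, 174.39999389648438], [287.0, 217.0]]
guide_mouth 0.74 [193.6 292.1] 2103 [[257.29998779296875, 226.39999389648438], [280.1000061035156, 160.39999389648438], [319.5, 174.0], [296.70001220703125, 240.0]]
guide_mouth 0.42 [193.4 291. ] 454 [[277.29998779296875, 214.10000610351562], [293.3999938964844, 165.8000030517578], [303.0, 169.0], [286.8999938964844, 217.3000030517578]]
spray_can 0.8 [167.7 407.9] 1458 [[375.0, 181.0], [417.0, 139.0], [436.5, 158.5]
[... 926 characters left out ...]
, [263.8999938964844, 179.10000610351562]]
side drawer_handle 0.53 [299.9 349.9] 3726 [[322.20001220703125, 352.70001220703125], [340.0, 245.8000030517578], [378.5, 252.1999969482422], [360.6000061035156, 359.1000061035156]]
side first_blank_centre 0.6 [354.8 292.4] 947 [[283.0, 333.0], [306.0, 333.0], [306.0, 378.0], [283.0, 378.0]]
side hold_arm 0.57 [225.5 295.4] 361 [[272.8999938964844, 231.8000030517578], [274.20001220703125, 217.8000030517578], [322.20001220703125, 222.10000610351562], [320.8999938964844, 236.10000610351562]]
side skid_toe 0.91 [225.8 295.1] 394 [[271.8999938964844, 231.5], [273.5, 216.6999969482422], [329.20001220703125, 222.8000030517578], [327.6000061035156, 237.5]]
```

View pics/topz.png

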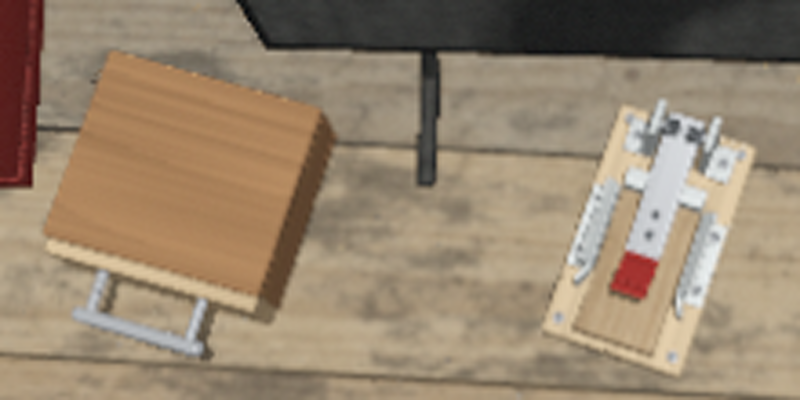

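View pics/sidez.png

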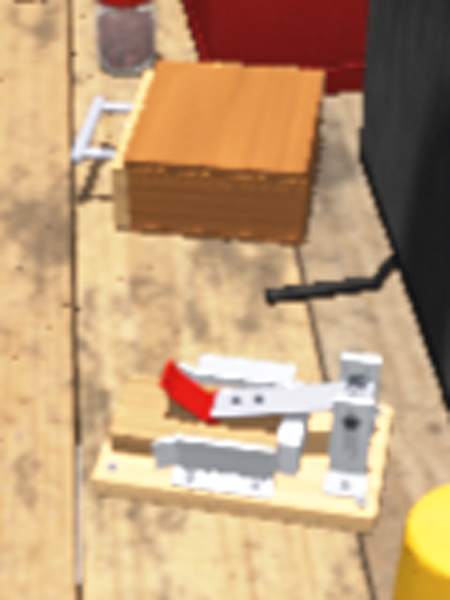

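```bash
python3 - <<'E'
from h import *
p=env.get_image('top')
f=lambda pts,z: unproj(p,np.array(pts)/ (800/220)+[110-.36,135-.36],z)
def show(n,P): print(n,np.round(P,4).tolist())
h=f([(75,315),(203,350)],.047);show('handle',h);d=h[1]-h[0];print(np.linalg.norm(d),np.degrees(np.arctan2(d[1],d[0])))
c=f([(110,50),(328,110),(262,298),(45,233)],.071);show('chest',c);print([np.linalg.norm(c[i]-c[i-1]) for i in range(4)],[np.degrees(np.arctan2(*(c[i]-c[i-1])[1::-1])) for i in range(4)])
b=f([(575,330),(655,355)],.037);show('blank front',b);d=b[1]-b[0];print(np.linalg.norm(d),np.degrees(np.arctan2(d[1],d[0])))
j=f([(623,105),(757,150),(680,375),(543,330)],.018);show('board',j);print([np.linalg.norm(j[i]-j[i-1]) for i in range(4)],[np.degrees(np.arctan2(*(j[i]-j[i-1])[1::-1])) for i in range(4)])
s=f([(613,292),(642,299)],.068);show('toe',s)
E
```

```text
handle [[0.4785, 0.331, 0.047], [0.4587, 0.235, 0.047]]
0.09797599560961709 -101.66587628178753
chest [[0.6718, 0.3223, 0.071], [0.6345, 0.1574, 0.071], [0.4944, 0.1908, 0.071], [0.5324, 0.3518, 0.071]]
[np.float64(0.142520031156368), np.float64(0.16897570579457544), np.float64(0.1440141832607836), np.float64(0.16536962530896313)] [np.float64(-11.94294096949466), np.float64(-102.74257697379235), np.float64(166.61134833158098), np.float64(76.738098826983)]
blank front [[0.4903, -0.0291, 0.037], [0.4755, -0.0874, 0.037]]
0.06019707874963817 -104.29152305291701
board [[0.6676, -0.0541, 0.018], [0.6382, -0.1564, 0.018], [0.4649, -0.1068, 0.018], [0.4923, -0.0052, 0.018]]
[np.float64(0.18202937759136242), np.float64(0.1064749244616903), np.float64(0.18028825209534866), np.float64(0.1052355578731437)] [np.float64(-15.598357348637874), np.float64(-106.05163016376623), np.float64(164.00759510402202), np.float64(74.89332422665429)]
toe [[0.5135, -0.055, 0.068], [0.5097, -0.0755, 0.068]]
```

>>> carry_out(
  plan=[
    [[0, 0, 0], [0, 10.6, 0], 0.085],
    [[0, 0, 0], [0, 10.6, 0], 0.085],
    [[0, 0, 0], [0, 10.6, 0], 0.085],
    [[0, 0, 0], [0, 10.6, 0], 0.06],
    [[0, 0, 0], [0, 10.6, 0], 0.03],
    [[0, 0, 0], [0, 10.6, 0], 0.03],
    [[0, 0, 0], [0, 10.6, 0], 0.03],
    [[0, 0, 0], [0, 10.6, 0], 0.03],
  ],
)

```text
time_s: 2.05
position: [0.1514, 0.5288, 0.2313]
tool_rot: [[0.981, 0.0, 0.193], [-0.193, 0.0, 0.981], [0.0, -1.0, 0.0]]
ft_force: [0.4, 0.2, -1.0]
grip_width: 0.0299
```

```bash
cat >> h.py <<'E'
def delta(pos,yaw):
    """tool shift & rotvec to reach pos with tool down, tool x at yaw deg (after-turn shift in CURRENT axes)"""
    s=env.observe();R=np.array(s['tool_rot']);a=np.radians(yaw)
    x=np.array([np.cos(a),np.sin(a),0]);y=np.array([0,0,-1.]);T=np.c_[x,y,np.cross(x,y)]
    d=R.T@(np.array(pos)-np.array(s['position']));r=cv2.Rodrigues(R.T@T)[0].ravel()
    print('pos',np.round(s['position'],4),'F',np.round(s['ft_force'],1),'grip',round(s['grip_width'],4),'t',round(s['time_s'],2),'q',np.round(s['q'],1));print('shift',np.round(d,4),'turn',np.round(np.degrees(r),2))
E
python3 -c "
from h import *
delta([.469,.283,.13],-12.7)"
```

```text
pos [0.1514 0.5288 0.2313] F [ 0.4  0.2 -1. ] grip 0.0299 t 2.05 q [61.7 21.8 74.3 -0.  83.9 72.8]
shift [ 0.3591  0.1013 -0.1799] turn [-0.    1.57  0.  ]
```

>>> carry_out(
  plan=[
    [[0.045, 0.004, -0.0225], [0, 1.57, 0], 0.03],
    [[0.045, 0.004, -0.0225], [0, 0, 0], 0.03],
    [[0.045, 0.004, -0.0225], [0, 0, 0], 0.03],
    [[0.045, 0.004, -0.0225], [0, 0, 0], 0.03],
    [[0.045, 0.004, -0.0225], [0, 0, 0], 0.03],
    [[0.045, 0.004, -0.0225], [0, 0, 0], 0.03],
    [[0.045, 0.004, -0.0225], [0, 0, 0], 0.03],
    [[0.03, 0, -0.01], [0, 0, 0], 0.03],
  ],
)

```text
time_s: 3.05
position: [0.4549, 0.2908, 0.203]
tool_rot: [[0.977, -0.0, 0.215], [-0.215, -0.0, 0.977], [-0.0, -1.0, -0.0]]
ft_force: [-0.9, 0.7, 0.5]
grip_width: 0.0298
```

```bash
python3 -c "
from h import *
delta([.469,.283,.13],-12.7)
s=env.observe();p=save('wrist','w1.png');np.save('w1.npy',dict(p=p,s=s),allow_pickle=True)
for d in env.outline_of('drawer_handle',p)[:2]:
    ys,xs=np.nonzero(d['mask']);print(d['conf'],cv2.boxPoints(cv2.minAreaRect(np.c_[xs,ys].astype(np.float32))).tolist())
"
```

```text
pos [0.4549 0.2908 0.203 ] F [-0.9  0.7  0.5] grip 0.0298 t 3.05 q [20.  22.1 78.8 -0.  79.2 32.5]
shift [ 0.0155  0.073  -0.0045] turn [ 0.02  0.26 -0.02]
0.96 [[287.0885314941406, 269.73504638671875], [299.9823913574219, 103.72679901123047], [358.2908630371094, 108.255615234375], [345.3970031738281, 274.26385498046875]]
```

View pics/w1.png

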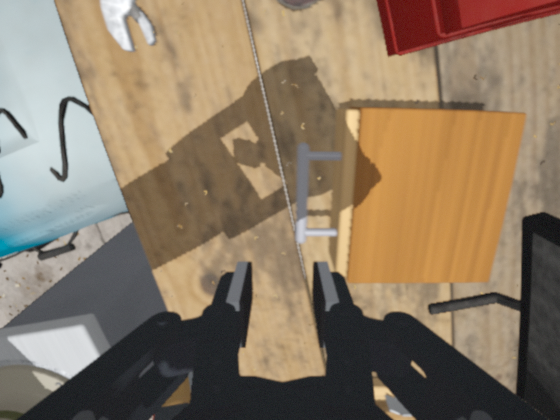

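```bash
python3 -c "
from h import *
w=np.load('w1.npy',allow_pickle=True).item();p,s=w['p'],w['s']
h=unproj(p,[(303,146),(300.5,242)],.048,s);print(h,h.mean(0));d=h[1]-h[0];print(np.linalg.norm(d),np.degrees(np.arctan2(d[1],d[0])))
c=unproj(p,[(362,107),(525,113),(492,283),(350,283)],.071,s);print(c);print([(np.linalg.norm(c[i]-c[i-1]),np.degrees(np.arctan2(*(c[i]-c[i-1])[1::-1]))) for i in range(4)])
"
```

```text
[[0.48347228 0.33122437 0.048     ]
 [0.46227847 0.23812842 0.048     ]] [0.47287538 0.28467639 0.048     ]
0.09547792350137319 -102.82511907700713
[[0.53613735 0.3551578  0.071     ]
 [0.67397871 0.32300946 0.071     ]
 [0.64294533 0.16142734 0.071     ]
 [0.50173817 0.1949747  0.071     ]]
[(np.float64(0.16383506452321306), np.float64(77.87986194514883)), (np.float64(0.14154065684573366), np.float64(-13.128250046814024)), (np.float64(0.16453526014609726), np.float64(-100.87181388184393)), (np.float64(0.14513747253578477), np.float64(166.63568625537178))]
```

```bash
python3 -c "
from h import *
delta([.4715,.284,.028],-12.7)"
```

```text
pos [0.4557 0.2907 0.203 ] F [0.5 0.2 0.8] grip 0.0302 t 3.15 q [20.  22.1 78.7 -0.  79.1 32.5]
shift [ 0.0168  0.175  -0.0031] turn [0.01 0.16 0.03]
```

>>> carry_out(
  plan=[
    [[0.0168, 0.02, -0.003], [0, 0.2, 0], 0.026],
    [[0, 0.03, 0], [0, 0, 0], 0.026],
    [[0, 0.03, 0], [0, 0, 0], 0.026],
    [[0, 0.03, 0], [0, 0, 0], 0.026],
    [[0, 0.025, 0], [0, 0, 0], 0.026],
  ],
)

```text
time_s: 3.78
position: [0.4684, 0.2864, 0.0674]
tool_rot: [[0.976, -0.001, 0.217], [-0.217, -0.0, 0.976], [-0.001, -1.0, -0.0]]
ft_force: [0.3, -0.8, 0.6]
grip_width: 0.026
```

```bash
python3 -c "
from h import *
delta([.4715,.284,.028],-12.7)
s=env.observe();p=save('wrist','w2.png')"
```

```text
pos [0.4684 0.2864 0.0674] F [ 0.3 -0.8  0.6] grip 0.026 t 3.77 q [19.1 31.7 87.9  0.  60.5 31.6]
shift [ 0.0036  0.0394 -0.0016] turn [ 0.01  0.19 -0.03]
```

View pics/w2.png

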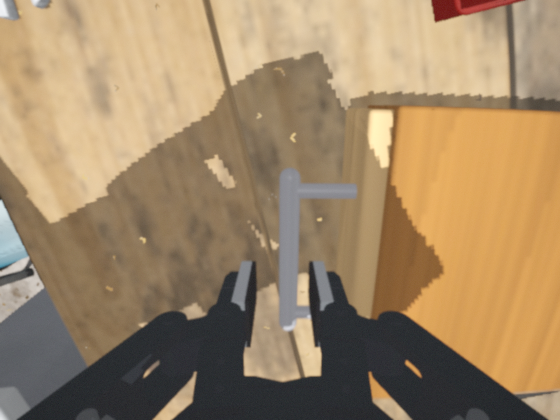

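```bash
python3 -c "
from h import *
s=env.observe();p=env.get_image('wrist')
h=unproj(p,[(289,175),(289,326)],.048,s);print(h.mean(0));
delta(list(h.mean(0)[:2])+[.028],-12.7)"
```

```text
[0.47137146 0.28756166 0.048     ]
pos [0.4675 0.286  0.0663] F [-0.   0.7  0.4] grip 0.026 t 3.88 q [19.1 31.7 87.9  0.  60.6 31.6]
shift [0.0036 0.0383 0.0025] turn [ 0.14  0.19 -0.24]
```

>>> carry_out(
  plan=[
    [[0.0035, 0.005, 0.001], [0, 0.2, 0], 0.026],
    [[0, 0.015, 0], [0, 0, 0], 0.026],
    [[0, 0.015, 0], [0, 0, 0], 0.026],
    [[0, 0.004, 0], [0, 0, 0], 0.026],
    [[0, 0, 0], [0, 0, 0], 0.0],
    [[0, 0, 0], [0, 0, 0], 0.0],
    [[0, 0, 0], [0, 0, 0], 0.0],
  ],
  force=50,
)

```text
time_s: 4.75
position: [0.472, 0.2862, 0.029]
tool_rot: [[0.975, -0.002, 0.221], [-0.221, -0.0, 0.975], [-0.002, -1.0, -0.001]]
ft_force: [-3.9, 1.3, -4.2]
grip_width: 0.0089
```

>>> carry_out(
  plan=[
    [[-0.008, 0, 0], [0, 0, 0], 0.0],
    [[-0.016, 0, 0], [0, 0, 0], 0.0],
    [[-0.02, 0, 0], [0, 0, 0], 0.0],
    [[-0.02, 0, 0], [0, 0, 0], 0.0],
    [[-0.02, 0, 0], [0, 0, 0], 0.0],
    [[-0.02, 0, 0], [0, 0, 0], 0.0],
    [[-0.012, 0, 0], [0, 0, 0], 0.0],
    [[-0.006, 0, 0], [0, 0, 0], 0.0],
  ],
)

```text
time_s: 5.75
position: [0.353, 0.3134, 0.0292]
tool_rot: [[0.975, -0.0, 0.22], [-0.22, 0.0, 0.975], [-0.0, -1.0, 0.0]]
ft_force: [3.4, 3.0, -20.4]
grip_width: 0.0092
```

```bash
python3 -c "
from h import *
delta([.472,.2862,.029],-12.7)"
```

```text
pos [0.353  0.3134 0.0292] F [  3.4   3.  -20.4] grip 0.0092 t 5.75 q [ 27.2  29.5 102.3   0.   48.2  39.9]
shift [ 0.122   0.0002 -0.0003] turn [-0.   -0.01 -0.01]
```

>>> carry_out(
  plan=[
    [[0, 0, 0], [0, 0, 0], 0.026],
    [[0, 0, 0], [0, 0, 0], 0.026],
    [[0, 0, 0], [0, 0, 0], 0.026],
    [[0, -0.02, 0], [0, 0, 0], 0.026],
    [[0, -0.04, 0], [0, 0, 0], 0.026],
    [[0, -0.05, 0], [0, 0, 0], 0.04],
    [[0, -0.05, 0], [0, 0, 0], 0.085],
    [[0.03, -0.02, 0], [0, 0, 0], 0.085],
  ],
)

```text
time_s: 6.75
position: [0.383, 0.3069, 0.2128]
tool_rot: [[0.976, 0.004, 0.219], [-0.219, 0.002, 0.976], [0.004, -1.0, 0.003]]
ft_force: [-0.2, -0.0, -0.6]
grip_width: 0.0745
```

>>> carry_out(
  plan=[
    [[0.0, 0, 0], [0, -10.6, 0], 0.085],
    [[0, 0, 0], [0, -10.6, 0], 0.085],
    [[0, 0, 0], [0, -10.6, 0], 0.085],
    [[0, 0, 0], [0, -10.6, 0], 0.085],
    [[0, 0, 0], [0, -10.6, 0], 0.085],
    [[0, 0, 0], [0, -10.6, 0], 0.085],
    [[0, 0, 0], [0, -10.6, 0], 0.085],
    [[0, 0, 0], [0, -10.6, 0], 0.085],
  ],
)

```text
time_s: 7.75
position: [0.3831, 0.3062, 0.2096]
tool_rot: [[0.303, 0.0, -0.953], [0.953, 0.0, 0.303], [0.0, -1.0, -0.0]]
ft_force: [0.7, 0.5, 0.1]
grip_width: 0.0852
```

```bash
python3 -c "
from h import *
delta([.45,.29,.2],77.3)
s=env.observe();p=save('wrist','w3.png');np.save('w3.npy',dict(p=p,s=s),allow_pickle=True)
for t in ('second_blank_centre','drawer_pocket'):
  for d in env.outline_of(t,p)[:2]:
    ys,xs=np.nonzero(d['mask']);print(t,d['conf'],d['pixel'],cv2.boxPoints(cv2.minAreaRect(np.c_[xs,ys].astype(np.float32))).tolist())
save('top','top2.png')"
```

```text
pos [0.3831 0.3062 0.2096] F [0.7 0.5 0.1] grip 0.0852 t 7.75 q [ 24.8  16.9  85.7  -0.   77.4 -47.6]
shift [ 0.0048  0.0096 -0.0686] turn [ 0.01 -4.91  0.  ]
second_blank_centre 0.75 [254.8, 290.0] [[257.5044250488281, 215.56639099121094], [313.9867248535156, 211.8009033203125], [319.5044250488281, 294.56640625], [263.0221252441406, 298.3318786621094]]
drawer_pocket 0.56 [218.8, 282.8] [[196.18153381347656, 160.49588012695312], [364.59979248046875, 148.24728393554688], [376.5445556640625, 312.4876403808594], [208.12628173828125, 324.7362365722656]]
```

View pics/w3.png

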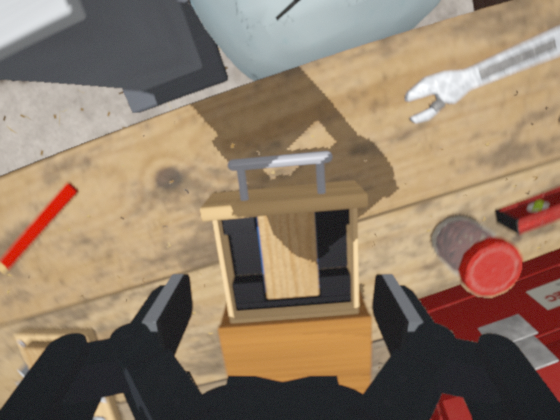

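View pics/top2.png

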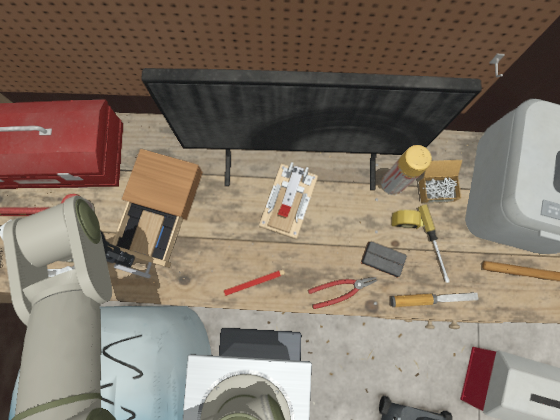

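```bash
python3 -c "
from h import *
w=np.load('w3.npy',allow_pickle=True).item();p,s=w['p'],w['s']
im=p['image'][140:320,190:390,::-1];cv2.imwrite('pics/w3z.png',cv2.resize(im,None,fx=4,fy=3.3,interpolation=cv2.INTER_CUBIC)[:600])
c=unproj(p,[(264,299),(319,295.5),(258,213),(312,211)],.0345,s);print(c);print(c[1]-c[0],c[2]-c[0],c[3]-c[1],np.linalg.norm(c[1]-c[0]),np.linalg.norm(c[2]-c[0]))
h=unproj(p,[(231,166),(329,157)],.045,s);print(h,h.mean(0))
"
```

```text
[[0.50086967 0.24676834 0.0345    ]
 [0.51559513 0.30829842 0.0345    ]
 [0.40001499 0.2743835  0.0345    ]
 [0.41494933 0.32855033 0.0345    ]]
[0.01472546 0.06153008 0.        ] [-0.10085468  0.02761516  0.        ] [-0.1006458   0.02025191  0.        ] 0.06326760421729138 0.10456702511342908
[[0.34383255 0.26702115 0.045     ]
 [0.36404795 0.35906629 0.045     ]] [0.35394025 0.31304372 0.045     ]
```

View pics/w3z.png

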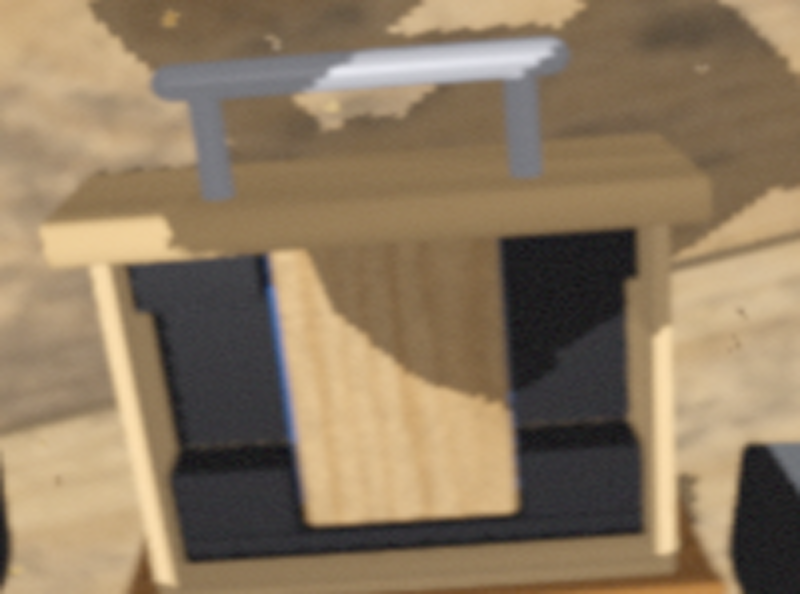

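```bash
python3 -c "
from h import *
delta([.4428,.2928,.017],77.3)"
```

```text
pos [0.3831 0.3063 0.2095] F [ 0.2 -0.8  1.2] grip 0.085 t 7.95 q [ 24.8  16.9  85.7  -0.   77.4 -47. ]
shift [ 0.0058  0.1925 -0.0609] turn [ 0.01 -5.49  0.01]
```

>>> carry_out(
  plan=[
    [[0, 0, 0], [0, -5.4, 0], 0.085],
    [[0, 0.01, -0.03], [0, 0, 0], 0.085],
    [[0, 0.02, -0.031], [0, 0, 0], 0.085],
    [[0, 0.025, 0], [0, 0, 0], 0.085],
    [[0, 0.025, 0], [0, 0, 0], 0.085],
    [[0, 0.02, 0], [0, 0, 0], 0.085],
    [[0, 0, 0], [0, 0, 0], 0.085],
  ],
)

```text
time_s: 8.82
position: [0.4421, 0.2929, 0.1084]
tool_rot: [[0.22, -0.003, -0.976], [0.976, -0.001, 0.22], [-0.002, -1.0, 0.002]]
ft_force: [0.6, 0.2, 1.0]
grip_width: 0.085
```

```bash
python3 -c "
from h import *
delta([.4428,.2928,.017],77.3)
s=env.observe();p=save('wrist','w4.png');np.save('w4.npy',dict(p=p,s=s),allow_pickle=True)"
```

```text
pos [0.4421 0.2929 0.1084] F [0.6 0.2 1. ] grip 0.085 t 8.82 q [ 20.7  27.1  88.1  -0.   65.  -56.6]
shift [ 0.0002  0.0914 -0.0009] turn [-0.13 -0.   -0.09]
```

View pics/w4.png

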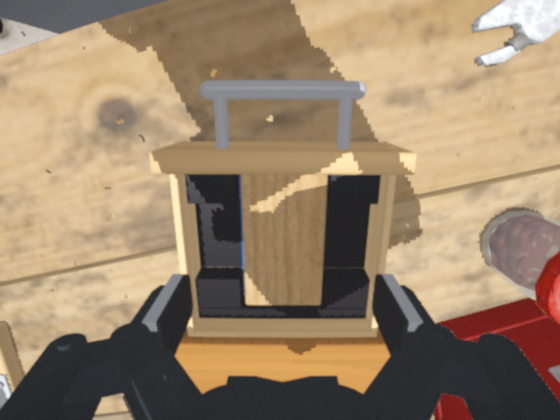

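```bash
python3 -c "
from h import *
w=np.load('w4.npy',allow_pickle=True).item();p,s=w['p'],w['s']
c=unproj(p,[(245,305),(321,306),(242.5,175),(327.5,175)],.0345,s)
T=np.array(s['tool_rot']);print(c);print((c-np.array(s['position']))@T)"
```

```text
[[0.50167395 0.24910965 0.0345    ]
 [0.51575949 0.30745275 0.0345    ]
 [0.40070871 0.27423482 0.0345    ]
 [0.41348165 0.33085034 0.0345    ]]
[[-0.02950091  0.07375052 -0.06792617]
 [ 0.03051141  0.07365391 -0.06883787]
 [-0.02719159  0.07399076  0.0360924 ]
 [ 0.03084682  0.07389937  0.03608129]]
```

>>> carry_out(
  plan=[
    [[0.0007, 0.02, 0], [0, 0, 0], 0.085],
    [[0, 0.02, 0], [0, 0, 0], 0.085],
    [[0, 0.02, 0], [0, 0, 0], 0.085],
    [[0, 0.02, 0], [0, 0, 0], 0.085],
    [[0, 0.011, 0], [0, 0, 0], 0.085],
    [[0, 0, 0], [0, 0, 0], 0.085],
  ],
)

```text
time_s: 9.62
position: [0.4429, 0.2939, 0.0185]
tool_rot: [[0.218, -0.0, -0.976], [0.976, 0.0, 0.218], [-0.0, -1.0, 0.0]]
ft_force: [-0.1, -0.0, -0.1]
grip_width: 0.0851
```

>>> carry_out(
  plan=[
    [[0, 0, 0], [0, 0, 0], 0.05],
    [[0, 0, 0], [0, 0, 0], 0.05],
    [[0, 0, 0], [0, 0, 0], 0.05],
    [[0, 0, 0], [0, 0, 0], 0.05],
    [[0, 0, 0], [0, 0, 0], 0.05],
  ],
  force=60,
)

```text
time_s: 10.25
position: [0.4435, 0.2941, 0.0197]
tool_rot: [[0.217, 0.002, -0.976], [0.976, 0.001, 0.217], [0.001, -1.0, -0.002]]
ft_force: [0.8, -1.1, 6.3]
grip_width: 0.0583
```

>>> carry_out(
  plan=[
    [[0, -0.01, 0], [0, 0, 0], 0.05],
    [[0, -0.015, 0], [0, 0, 0], 0.05],
    [[0, -0.02, 0], [0, 0, 0], 0.05],
    [[0, -0.025, 0], [0, 0, 0], 0.05],
    [[0, -0.025, 0], [0, 0, 0], 0.05],
    [[0, -0.025, 0], [0, 0, 0], 0.05],
    [[0, -0.02, 0], [0, 0, 0], 0.05],
    [[0, 0, 0], [0, 0, 0], 0.05],
  ],
)

```text
time_s: 11.25
position: [0.4432, 0.2941, 0.1603]
tool_rot: [[0.217, 0.004, -0.976], [0.976, 0.001, 0.217], [0.002, -1.0, -0.003]]
ft_force: [-0.2, -0.5, -1.2]
grip_width: 0.0581
```

```bash
python3 -c "
from h import *
delta([.48,-.058,.16],74.3)
s=env.observe();p=save('wrist','w5.png');np.save('w5.npy',dict(p=p,s=s),allow_pickle=True)
p=save('side','side5.png');cv2.imwrite('pics/side5z.png',cv2.resize(p['image'][80:280,180:350,::-1],None,fx=3,fy=3,interpolation=cv2.INTER_CUBIC))
"
```

```text
pos [0.4432 0.2941 0.1603] F [-0.2 -0.5 -1.2] grip 0.0581 t 11.25 q [ 20.8  23.6  84.1   0.   72.1 -56.7]
shift [-3.357e-01 -1.000e-04 -1.123e-01] turn [0.18 3.16 0.12]
```

View pics/w5.png

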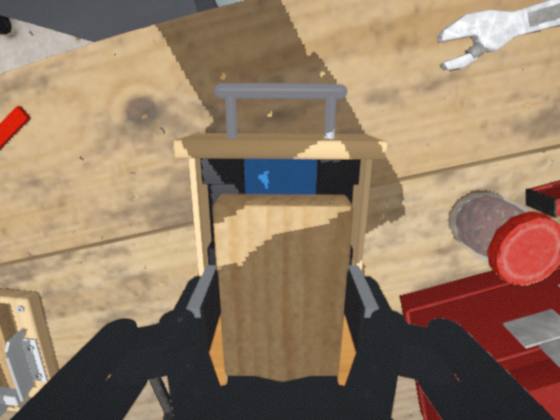

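View pics/side5z.png

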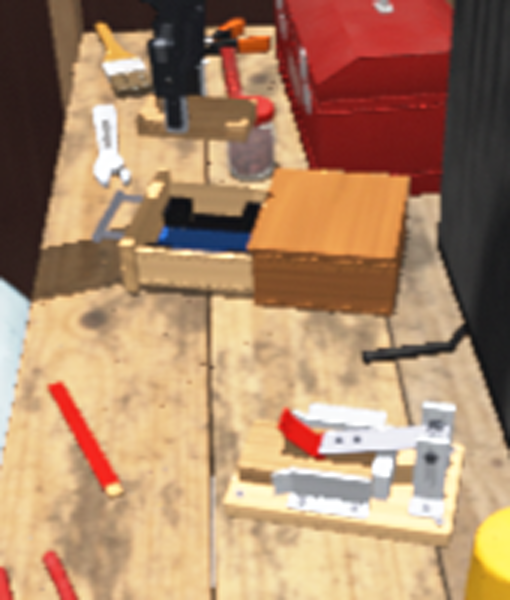

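>>> carry_out(
  plan=[
    [[0, 0, 0], [0, 3, 0], 0.05],
    [[-0.03, 0, -0.008], [0, 0, 0], 0.05],
    [[-0.04, 0, -0.01], [0, 0, 0], 0.05],
    [[-0.04, 0, -0.011], [0, 0, 0], 0.05],
    [[-0.04, 0, -0.011], [0, 0, 0], 0.05],
    [[-0.04, 0, -0.01], [0, 0, 0], 0.05],
    [[-0.036, 0, -0.01], [0, 0, 0], 0.05],
    [[0, 0, 0], [0, 0, 0], 0.05],
  ],
)

```text
time_s: 12.35
position: [0.4397, 0.0583, 0.1576]
tool_rot: [[0.271, -0.002, -0.963], [0.963, 0.0, 0.271], [-0.0, -1.0, 0.002]]
ft_force: [-0.5, 0.7, -2.5]
grip_width: 0.058
```

```bash
python3 -c "
from h import *
delta([.48,-.058,.16],74.3)
s=env.observe();p=save('wrist','w6.png');np.save('w6.npy',dict(p=p,s=s),allow_pickle=True)
"
```

```text
pos [0.4397 0.0583 0.1576] F [-0.5  0.7 -2.5] grip 0.058 t 12.35 q [ -7.8  15.7  97.3  -0.   67.1 -82.1]
shift [-0.1011 -0.0025 -0.0703] turn [-0.09 -0.04 -0.03]
```

View pics/w6.png

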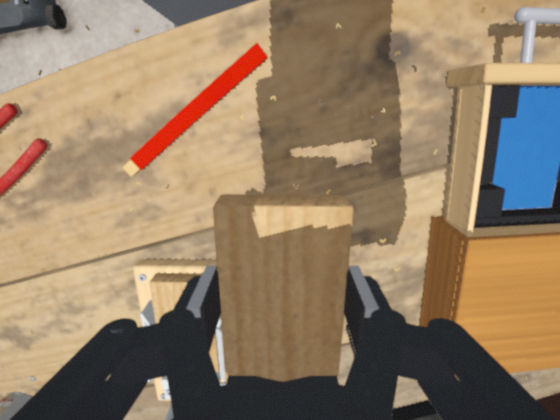

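```bash
python3 -c "
from h import *
p=env.get_image('top');
for z in (0,.05,.1,.2): print(z,unproj(p,[(183,150),(382,153),(228,185)],z).round(3).tolist())
q=env.get_image('side')
for z in (0,.05,.1): print(z,unproj(q,[(398,342),(302,197)],z).round(3).tolist())"
```

```text
0 [[0.698, 0.224, 0.0], [0.722, -0.337, 0.0], [0.603, 0.088, 0.0]]
0.05 [[0.681, 0.211, 0.05], [0.703, -0.325, 0.05], [0.59, 0.082, 0.05]]
0.1 [[0.663, 0.199, 0.1], [0.685, -0.313, 0.1], [0.577, 0.075, 0.1]]
0.2 [[0.628, 0.174, 0.2], [0.648, -0.289, 0.2], [0.55, 0.062, 0.2]]
0 [[0.74, -0.377, 0.0], [0.608, 0.107, -0.0]]
0.05 [[0.722, -0.408, 0.05], [0.599, 0.041, 0.05]]
0.1 [[0.703, -0.439, 0.1], [0.59, -0.026, 0.1]]
```

>>> carry_out(
  plan=[
    [[0.009, -0.02, -0.033], [0, 0, 0], 0.05],
    [[0.01, -0.02, -0.035], [0, 0, 0], 0.05],
    [[0, 0, 0], [0, 0, 0], 0.05],
    [[0, 0, 0], [0, 0, 0], 0.05],
  ],
)

```text
time_s: 13.0
position: [0.5095, 0.061, 0.1974]
tool_rot: [[0.267, -0.002, -0.964], [0.964, 0.0, 0.267], [-0.0, -1.0, 0.002]]
ft_force: [-0.8, 0.9, -1.4]
grip_width: 0.0583
```

```bash
python3 -c "
from h import *
delta([.48,-.058,.16],74.3)
s=env.observe();p=save('wrist','w7.png');np.save('w7.npy',dict(p=p,s=s),allow_pickle=True)
cv2.imwrite('pics/w7z.png',cv2.resize(p['image'][120:370,60:260,::-1],None,fx=2.4*1.66,fy=2.4,interpolation=cv2.INTER_CUBIC))
"
```

```text
pos [0.5095 0.061  0.1974] F [-0.8  0.9 -1.4] grip 0.0583 t 13.0 q [ -6.4  19.8  83.4   0.   76.9 -80.9]
shift [-0.1226  0.0374 -0.0034] turn [-0.13  0.23 -0.02]
```

View pics/w7.png

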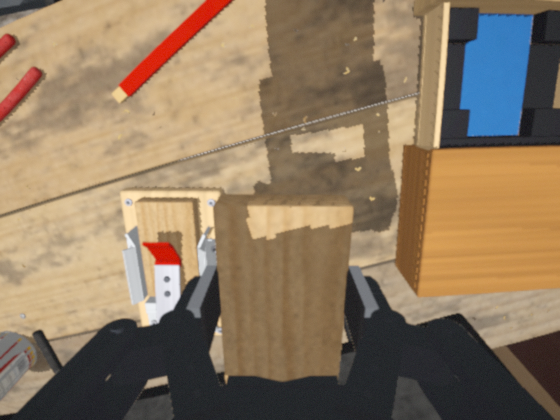

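View pics/w7z.png

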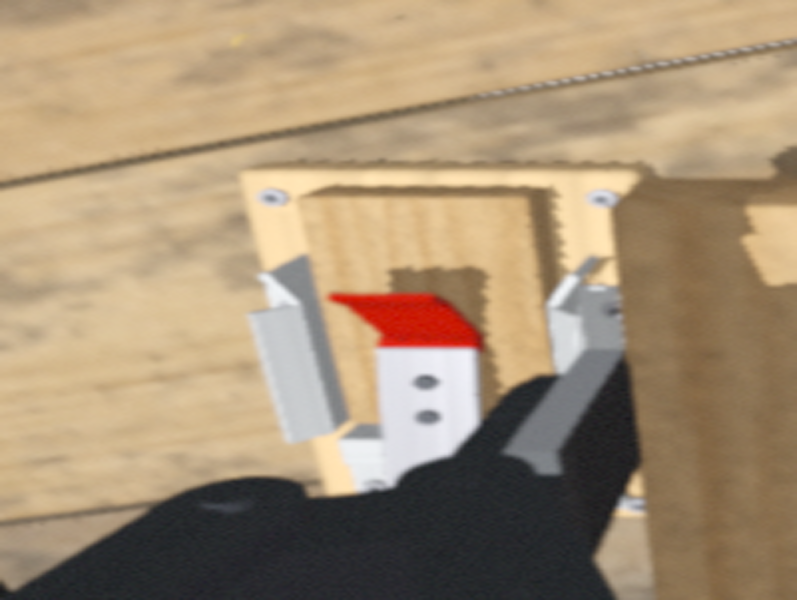

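```bash
python3 -c "
from h import *
w=np.load('w7.npy',allow_pickle=True).item();p,s=w['p'],w['s']
g=lambda pts,z:unproj(p,np.array(pts)/[3.984,2.4]+[60-.37,120-.3],z,s)
b=g([(300,195),(530,194)],.037);d=b[1]-b[0];print(b,b.mean(0),np.linalg.norm(d),np.degrees(np.arctan2(d[1],d[0])))
r=g([(530,194),(556,375)],.037);d=r[1]-r[0];print('right edge',np.degrees(np.arctan2(d[1],d[0])))
j=g([(240,170),(645,170)],.018);d=j[1]-j[0];print(j,j.mean(0),np.linalg.norm(d),np.degrees(np.arctan2(d[1],d[0])))
t=g([(330,296),(437,295)],.068);print('toe',t.mean(0),np.linalg.norm(t[1]-t[0]))
G=g([(260,275),(595,258),(248,315),(347,420)],.051);print('guide',G)
B=unproj(p,[(215,196),(354,206)],.197+.006+.0095,s);print('held near end tool',(B-np.array(s['position']))@np.array(s['tool_rot']))
"
```

```text
[[ 0.47775516 -0.0822407   0.037     ]
 [ 0.49302228 -0.02601278  0.037     ]] [ 0.48538872 -0.05412674  0.037     ] 0.05826374367092529 74.80917203087094
right edge -15.95088531019818
[[ 4.65775218e-01 -1.03673446e-01  1.80000000e-02]
 [ 4.94888913e-01 -8.20241673e-05  1.80000000e-02]] [ 0.48033207 -0.05187774  0.018     ] 0.10760478590803255 74.30232734112757
toe [ 0.51580147 -0.06277637  0.068     ] 0.02560971205497118
guide [[ 0.50443609 -0.09846433  0.051     ]
 [ 0.51957478 -0.01513672  0.051     ]
 [ 0.5202547  -0.1091873   0.051     ]
 [ 0.57392812 -0.10510293  0.051     ]]
held near end tool [[-0.02769687 -0.01498325  0.04629601]
 [ 0.02970844 -0.01500957  0.04196064]]
```

```bash
python3 -c "
from h import *
w=np.load('w7.npy',allow_pickle=True).item();p=w['p']
cv2.imwrite('pics/w7b.png',cv2.resize(p['image'][180:390,200:370,::-1],None,fx=4,fy=2.8,interpolation=cv2.INTER_CUBIC))
"
```

```text
(no output)
```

View pics/w7b.png

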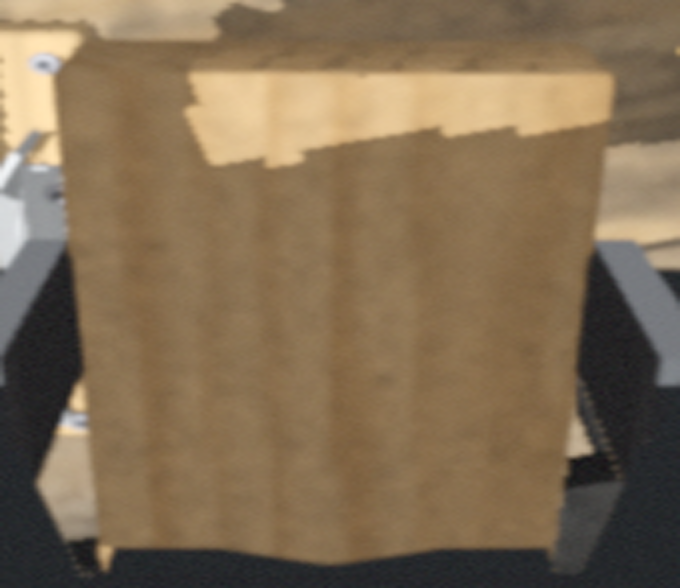

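```bash
python3 -c "
from h import *
delta([.4348,-.0408,.0425],74.4)"
```

```text
pos [0.5094 0.0609 0.1975] F [ 0.1  0.2 -1.4] grip 0.0582 t 13.05 q [ -6.4  19.8  83.4  -0.   76.9 -80.9]
shift [-0.1178  0.1551  0.0444] turn [-0.13  0.12 -0.02]
```

>>> carry_out(
  plan=[
    [[-0.03, 0.01, 0.015], [-0.13, 0.12, 0], 0.05],
    [[-0.04, 0.02, 0.015], [0, 0, 0], 0.05],
    [[-0.035, 0.02, 0.0144], [0, 0, 0], 0.05],
    [[-0.0128, 0.02, 0], [0, 0, 0], 0.05],
    [[0, 0.025, 0], [0, 0, 0], 0.05],
    [[0, 0.025, 0], [0, 0, 0], 0.05],
    [[0, 0.015, 0], [0, 0, 0], 0.05],
    [[0, 0, 0], [0, 0, 0], 0.05],
  ],
)

```text
time_s: 14.05
position: [0.4351, -0.0408, 0.0625]
tool_rot: [[0.27, -0.001, -0.963], [0.963, 0.0, 0.27], [0.0, -1.0, 0.001]]
ft_force: [0.4, -0.4, -0.5]
grip_width: 0.0583
```

```bash
python3 -c "
from h import *
delta([.4348,-.0408,.0425],74.4)
s=env.observe();p=save('wrist','w8.png');np.save('w8.npy',dict(p=p,s=s),allow_pickle=True)
p=save('side','side8.png');np.save('s8.npy',p,allow_pickle=True);cv2.imwrite('pics/side8z.png',cv2.resize(p['image'][160:280,190:350,::-1],None,fx=5,fy=5,interpolation=cv2.INTER_CUBIC))
p=save('top','top8.png');cv2.imwrite('pics/top8z.png',cv2.resize(p['image'][140:290,220:340,::-1],None,fx=4,fy=4,interpolation=cv2.INTER_CUBIC))
"
```

```text
pos [ 0.4351 -0.0408  0.0625] F [ 0.4 -0.4 -0.5] grip 0.0583 t 14.05 q [-21.   23.6 105.7   0.   50.7 -95.3]
shift [-0.0001  0.02    0.0003] turn [-0.05 -0.06  0.02]
```

View pics/side8z.png

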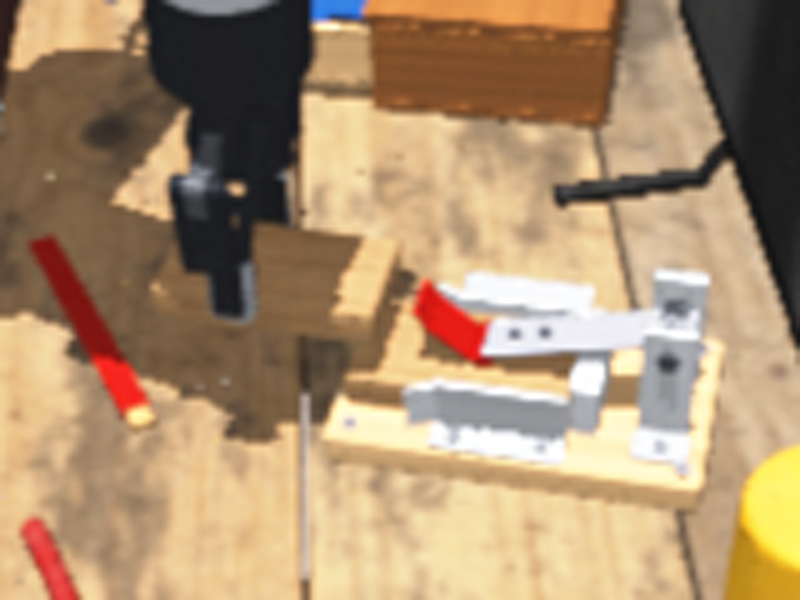

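View pics/top8z.png

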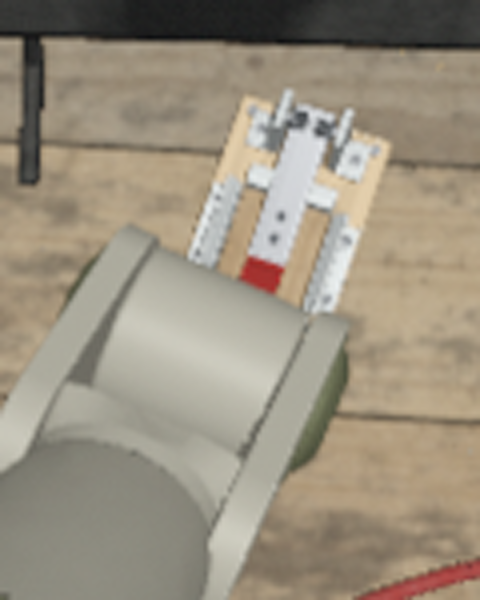

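View pics/w8.png

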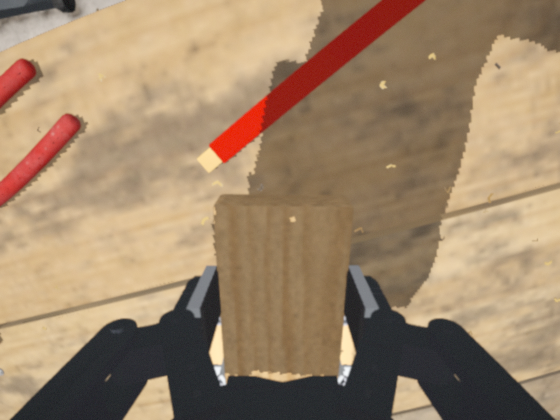

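>>> carry_out(
  plan=[
    [[0, 0.01, 0], [0, 0, 0], 0.05],
    [[0, 0.009, 0], [0, 0, 0], 0.05],
    [[0, 0, 0], [0, 0, 0], 0.05],
    [[0, 0, -0.008], [0, 0, 0], 0.05],
    [[0, 0, -0.006], [0, 0, 0], 0.05],
    [[0, 0, 0], [0, 0, 0], 0.05],
  ],
)

```text
time_s: 14.95
position: [0.4506, -0.0455, 0.0444]
tool_rot: [[0.27, 0.003, -0.963], [0.963, -0.001, 0.27], [-0.0, -1.0, -0.003]]
ft_force: [0.1, 0.8, -1.3]
grip_width: 0.0584
```

```bash
python3 -c "
from h import *
delta([.4348,-.0408,.0425],74.4)
p=save('side','side9.png');cv2.imwrite('pics/side9z.png',cv2.resize(p['image'][160:280,190:350,::-1],None,fx=5,fy=5,interpolation=cv2.INTER_CUBIC))
"
```

```text
pos [ 0.4506 -0.0455  0.0444] F [ 0.1  0.8 -1.3] grip 0.0584 t 14.95 q [-20.8  26.6 104.6   0.   48.6 -95.2]
shift [0.0002 0.0019 0.0165] turn [ 0.18 -0.06 -0.01]
```

View pics/side9z.png

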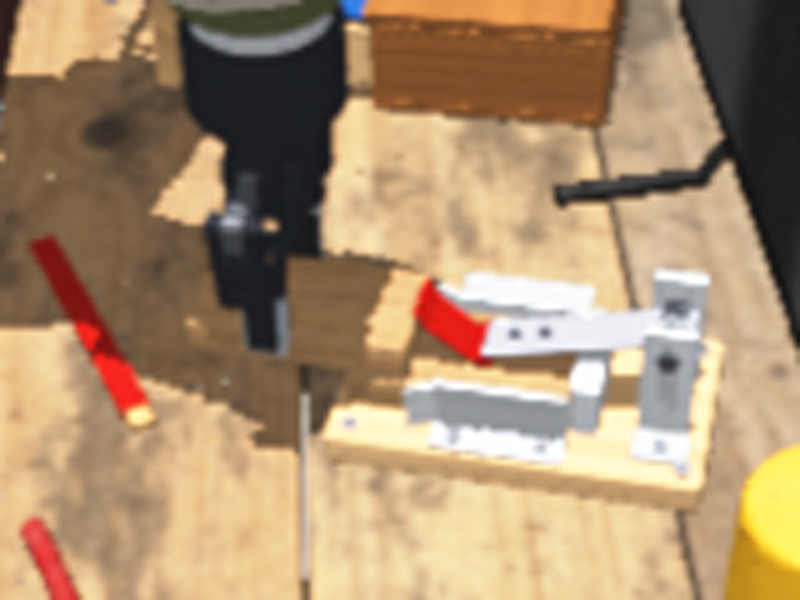

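>>> carry_out(
  plan=[
    [[0, 0.0015, -0.006], [0, 0, 0], 0.05],
    [[0, 0, -0.007], [0, 0, 0], 0.05],
    [[0, 0, -0.007], [0, 0, 0], 0.05],
    [[0, 0, -0.005], [0, 0, 0], 0.05],
    [[0, 0, 0], [0, 0, 0], 0.05],
  ],
)

```text
time_s: 15.62
position: [0.4732, -0.0516, 0.0423]
tool_rot: [[0.27, -0.001, -0.963], [0.963, 0.001, 0.27], [0.0, -1.0, 0.001]]
ft_force: [-4.4, 1.6, -1.5]
grip_width: 0.0579
```

```bash
python3 -c "
from h import *
delta([.4348,-.0408,.0425],74.4)
p=save('side','side10.png');cv2.imwrite('pics/side10z.png',cv2.resize(p['image'][160:280,190:350,::-1],None,fx=5,fy=5,interpolation=cv2.INTER_CUBIC))
"
```

```text
pos [ 0.4732 -0.0516  0.0423] F [-4.4  1.6 -1.5] grip 0.0579 t 15.62 q [-20.5  28.5 101.    0.   50.6 -94.9]
shift [ 0.     -0.0002  0.0399] turn [-0.07 -0.05  0.02]
```

View pics/side10z.png

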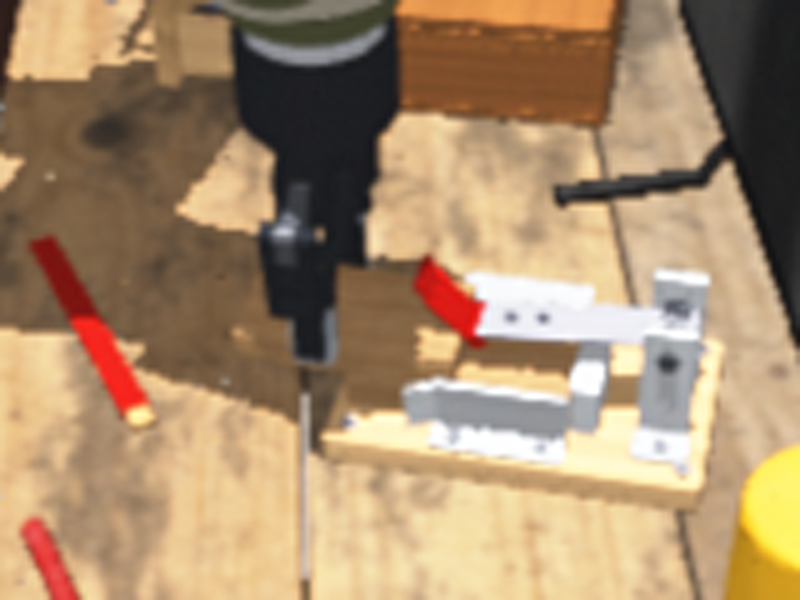

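>>> carry_out(
  plan=[
    [[0, 0.0005, -0.006], [0, 0, 0], 0.05],
    [[0, 0.0005, -0.006], [0, 0, 0], 0.05],
    [[0, 0, -0.006], [0, 0, 0], 0.05],
    [[0, 0, -0.004], [0, 0, 0], 0.05],
    [[0, 0, 0], [0, 0, 0], 0.05],
  ],
)

```text
time_s: 16.3
position: [0.4961, -0.0582, 0.0419]
tool_rot: [[0.27, 0.004, -0.963], [0.963, -0.001, 0.27], [-0.0, -1.0, -0.004]]
ft_force: [2.0, -0.2, -3.0]
grip_width: 0.0586
```

```bash
python3 -c "
from h import *
delta([.4348,-.0408,.0425],74.4)
p=save('side','side11.png');cv2.imwrite('pics/side11z.png',cv2.resize(p['image'][160:280,190:350,::-1],None,fx=5,fy=5,interpolation=cv2.INTER_CUBIC))
"
```

```text
pos [ 0.4961 -0.0582  0.0419] F [ 2.  -0.2 -3. ] grip 0.0586 t 16.3 q [-20.3  30.1  97.5   0.   52.2 -94.6]
shift [ 0.0002 -0.0008  0.0637] turn [ 0.24 -0.07 -0.  ]
```

View pics/side11z.png

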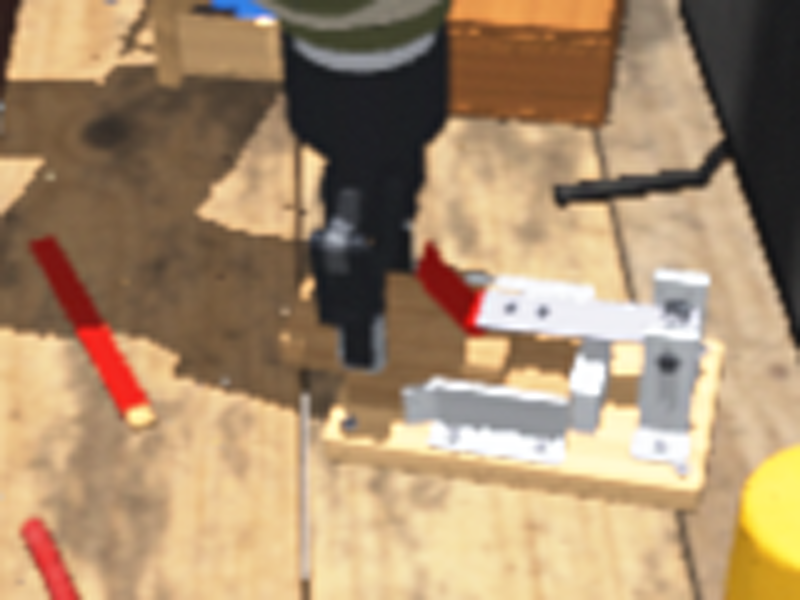

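>>> carry_out(
  plan=[
    [[0, 0, 0], [0, 0, 0], 0.072],
    [[0, 0, 0], [0, 0, 0], 0.072],
    [[0, 0, 0], [0, 0, 0], 0.072],
    [[0, 0, 0.015], [0, 0, 0], 0.072],
    [[0, 0, 0.02], [0, 0, 0], 0.072],
    [[0, 0, 0.02], [0, 0, 0], 0.072],
    [[0, 0, 0.015], [0, 0, 0], 0.072],
    [[0, 0, 0], [0, 0, 0], 0.072],
  ],
)

```text
time_s: 17.35
position: [0.4273, -0.0388, 0.0419]
tool_rot: [[0.27, 0.002, -0.963], [0.963, -0.001, 0.27], [0.0, -1.0, -0.002]]
ft_force: [1.6, -0.4, -0.8]
grip_width: 0.0721
```

```bash
python3 -c "
from h import *
delta([.4348,-.0408,.0425],74.4)
p=save('side','side12.png');cv2.imwrite('pics/side12z.png',cv2.resize(p['image'][160:280,190:350,::-1],None,fx=5,fy=5,interpolation=cv2.INTER_CUBIC))
s=env.observe();p=save('wrist','w12.png');np.save('w12.npy',dict(p=p,s=s),allow_pickle=True)
"
```

```text
pos [ 0.4273 -0.0388  0.0419] F [ 1.6 -0.4 -0.8] grip 0.0721 t 17.35 q [-21.1  25.2 108.3   0.   46.3 -95.4]
shift [ 0.0001 -0.0006 -0.0077] turn [ 0.12 -0.06  0.  ]
```

View pics/side12z.png

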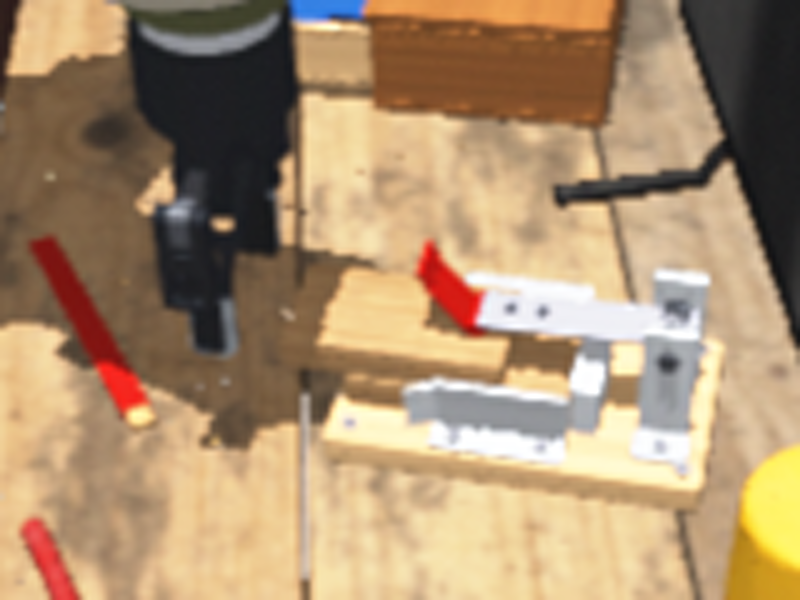

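View pics/w12.png

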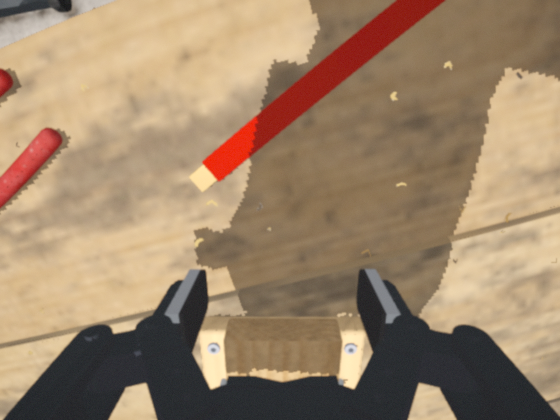

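>>> carry_out(
  plan=[
    [[0, 0, 0], [0, 0, 0], 0.03],
    [[0, 0, 0], [0, 0, 0], 0.03],
    [[0, 0, -0.01], [0, 0, 0], 0.03],
    [[0, 0, -0.008], [0, 0, 0], 0.03],
    [[0, 0, -0.008], [0, 0, 0], 0.03],
    [[0, 0, -0.007], [0, 0, 0], 0.03],
    [[0, 0, -0.007], [0, 0, 0], 0.03],
    [[0, 0, 0], [0, 0, 0], 0.03],
  ],
)

```text
time_s: 18.45
position: [0.4664, -0.0498, 0.0416]
tool_rot: [[0.27, 0.001, -0.963], [0.963, -0.0, 0.27], [0.0, -1.0, -0.001]]
ft_force: [-1.1, -0.5, 0.4]
grip_width: 0.0296
```

```bash
python3 -c "
from h import *
delta([.4348,-.0408,.0425],74.4)
p=save('side','side13.png');cv2.imwrite('pics/side13z.png',cv2.resize(p['image'][160:280,190:350,::-1],None,fx=5,fy=5,interpolation=cv2.INTER_CUBIC))
"
```

```text
pos [ 0.4664 -0.0498  0.0416] F [-1.1 -0.5  0.4] grip 0.0296 t 18.45 q [-20.6  28.  102.2   0.   49.7 -95. ]
shift [ 0.0001 -0.0009  0.0329] turn [ 0.08 -0.05  0.01]
```

View pics/side13z.png

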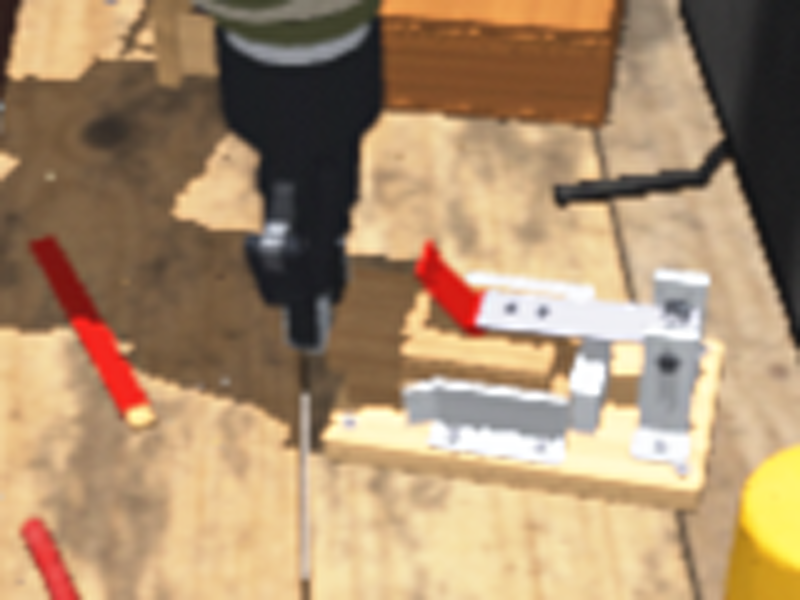

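>>> carry_out(
  plan=[
    [[0, 0, -0.003], [0, 0, 0], 0.03],
    [[0, 0, -0.003], [0, 0, 0], 0.03],
    [[0, 0, 0], [0, 0, 0], 0.03],
  ],
)

```text
time_s: 18.88
position: [0.4724, -0.0516, 0.0418]
tool_rot: [[0.27, 0.003, -0.963], [0.963, -0.001, 0.27], [-0.0, -1.0, -0.003]]
ft_force: [-1.5, 0.8, -0.9]
grip_width: 0.0299
```

>>> carry_out(
  plan=[
    [[0, 0, -0.0015], [0, 0, 0], 0.03],
    [[0, 0, -0.0015], [0, 0, 0], 0.03],
    [[0, 0, 0], [0, 0, 0], 0.03],
  ],
)

```text
time_s: 19.25
position: [0.4752, -0.0523, 0.0418]
tool_rot: [[0.27, 0.003, -0.963], [0.963, -0.001, 0.27], [-0.0, -1.0, -0.003]]
ft_force: [-1.5, 0.8, -1.6]
grip_width: 0.0301
```

>>> carry_out(
  plan=[
    [[0, 0, -0.0015], [0, 0, 0], 0.03],
    [[0, 0, 0], [0, 0, 0], 0.03],
  ],
)

```text
time_s: 19.5
position: [0.4762, -0.0526, 0.0418]
tool_rot: [[0.27, 0.002, -0.963], [0.963, -0.0, 0.27], [0.0, -1.0, -0.002]]
ft_force: [-3.8, 0.4, 0.4]
grip_width: 0.03
```

>>> carry_out(
  plan=[
    [[0, 0, -0.0015], [0, 0, 0], 0.03],
    [[0, 0, 0], [0, 0, 0], 0.03],
  ],
)

```text
time_s: 19.75
position: [0.4762, -0.0525, 0.0418]
tool_rot: [[0.27, -0.002, -0.963], [0.963, 0.0, 0.27], [-0.0, -1.0, 0.002]]
ft_force: [-10.9, 2.0, 6.0]
grip_width: 0.0302
```

```bash
python3 -c "
from h import *
delta([.4348,-.0408,.0425],74.4)
p=save('side','side14.png');cv2.imwrite('pics/side14z.png',cv2.resize(p['image'][160:280,190:350,::-1],None,fx=5,fy=5,interpolation=cv2.INTER_CUBIC))
"
```

```text
pos [ 0.4762 -0.0525  0.0418] F [-10.9   2.    6. ] grip 0.0302 t 19.75 q [-20.5  28.8 100.5  -0.   50.9 -94.8]
shift [ 0.0001 -0.0006  0.0431] turn [-0.09 -0.05 -0.  ]
```

View pics/side14z.png

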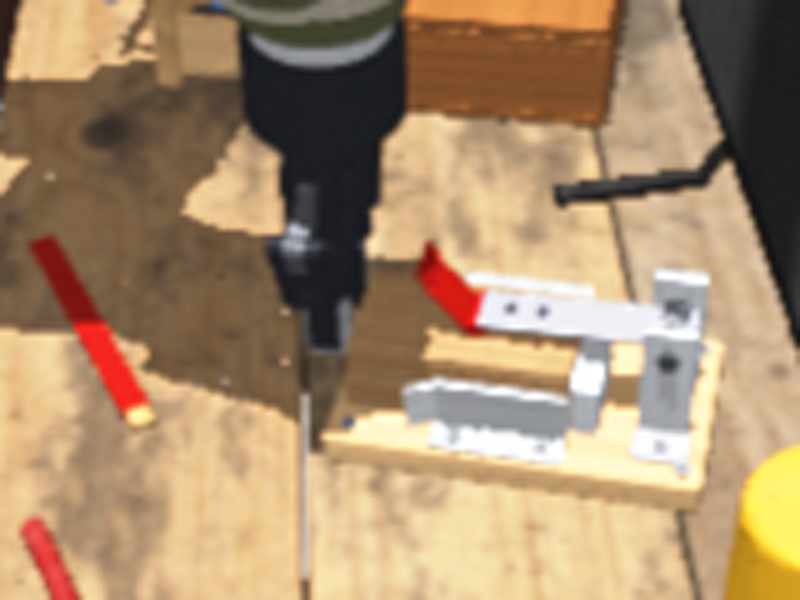

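>>> carry_out(
  plan=[
    [[0, 0, -0.001], [0, 0, 0], 0.03],
    [[0, 0, 0], [0, 0, 0], 0.03],
  ],
)

```text
time_s: 20.05
position: [0.4763, -0.0525, 0.0418]
tool_rot: [[0.27, -0.004, -0.963], [0.963, 0.001, 0.27], [-0.0, -1.0, 0.004]]
ft_force: [-14.5, 2.6, 10.4]
grip_width: 0.0303
```

>>> carry_out(
  plan=[
    [[0, 0, 0.006], [0, 0, 0], 0.03],
    [[0, 0, 0.02], [0, 0, 0], 0.03],
    [[0, 0, 0.02], [0, 0, 0], 0.03],
    [[0, -0.03, 0.02], [0, 0, 0], 0.03],
    [[0, -0.05, 0], [0, 0, 0], 0.03],
    [[0, -0.05, 0], [0, 0, 0], 0.03],
    [[0, -0.02, 0], [0, 0, 0], 0.03],
    [[0, 0, 0], [0, 0, 0], 0.03],
  ],
)

```text
time_s: 21.05
position: [0.4161, -0.0358, 0.193]
tool_rot: [[0.27, 0.007, -0.963], [0.963, -0.003, 0.27], [-0.0, -1.0, -0.008]]
ft_force: [0.7, 0.2, -0.7]
grip_width: 0.03
```

```bash
python3 -c "
from h import *
delta([.4348,-.0408,.0425],74.4)
p=save('side','side15.png');cv2.imwrite('pics/side15z.png',cv2.resize(p['image'][180:270,240:350,::-1],None,fx=7,fy=6.6,interpolation=cv2.INTER_CUBIC))
s=env.observe();p=save('wrist','w15.png');np.save('w15.npy',dict(p=p,s=s),allow_pickle=True)
p=save('top','top15.png');cv2.imwrite('pics/top15z.png',cv2.resize(p['image'][150:250,240:340,::-1],None,fx=6,fy=6,interpolation=cv2.INTER_CUBIC))
"
```

```text
pos [ 0.4161 -0.0358  0.193 ] F [ 0.7  0.2 -0.7] grip 0.03 t 21.05 q [-21.3  10.5  97.8   0.   71.3 -95.6]
shift [ 0.0003  0.1507 -0.0182] turn [ 0.45 -0.07 -0.03]
```

View pics/side15z.png

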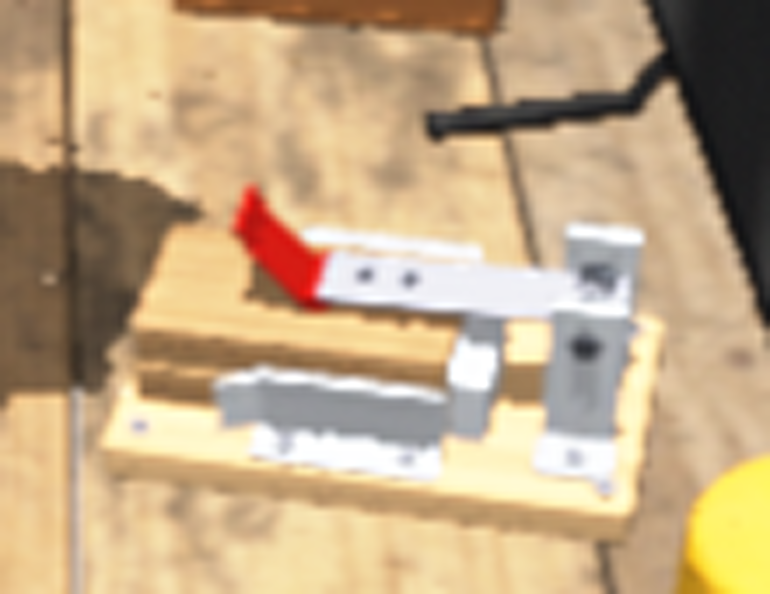

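View pics/w15.png

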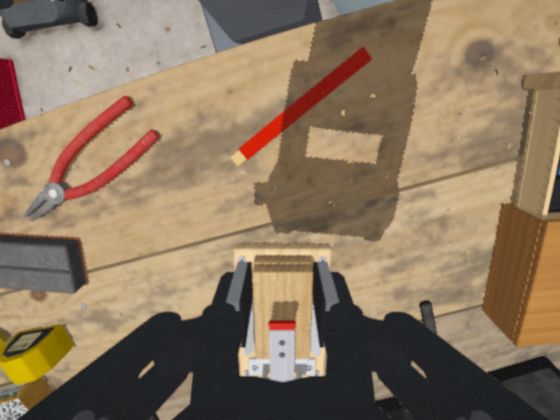

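View pics/top15z.png

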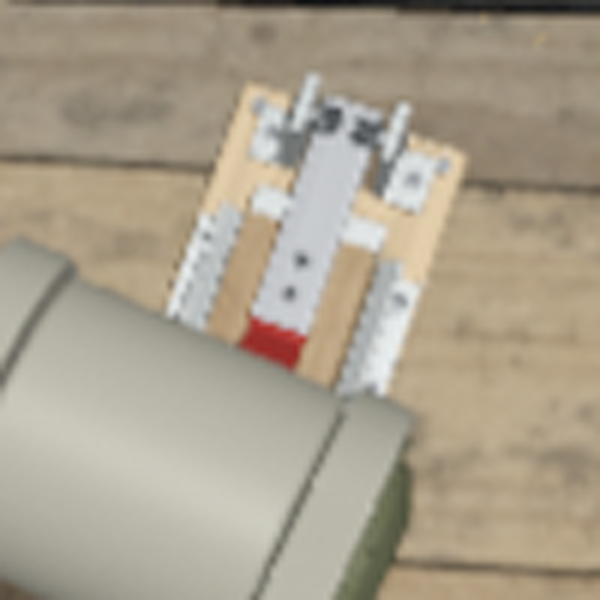

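```bash
python3 -c "
from h import *
w=np.load('w15.npy',allow_pickle=True).item();p,s=w['p'],w['s']
cv2.imwrite('pics/w15z.png',cv2.resize(p['image'][235:385,225:345,::-1],None,fx=5,fy=4,interpolation=cv2.INTER_CUBIC))
im=p['image'].copy()
a=np.radians(-15.6);xd=np.array([np.cos(a),np.sin(a),0]);yd=np.array([-xd[1],xd[0],0]);S=np.array([.539,-.069,.0465])
for dz in(.0095,-.0095,-.0285):
  print(dz,proj(p,[S-.055*xd+.03*yd+[0,0,dz],S-.055*xd-.03*yd+[0,0,dz]],s).round(1).tolist())
"
```

```text
0.0095 [[314.3, 271.3], [252.7, 271.4]]
-0.0095 [[312.5, 262.1], [254.3, 262.2]]
-0.0285 [[311.0, 253.9], [255.7, 254.0]]
```

View pics/w15z.png

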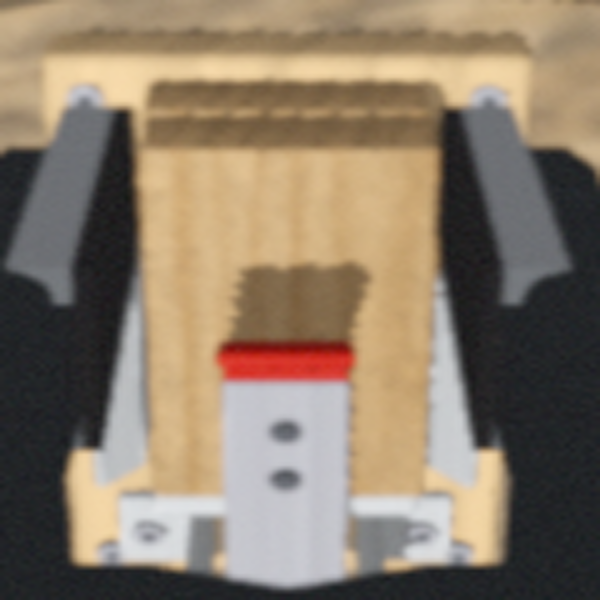

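```bash
python3 -c "
from h import *
print(env.close_job());delta([.4348,-.0408,.0425],74.4)"
```

```text
the job is handed in; nothing more can be done
None
the job is handed in; nothing more can be done
```

I pulled the drawer open, lifted out the second blank and slid it under the sprung arm on top of the first. I then let go, pushed it home with the closed fingertips and backed the gripper clear before handing the job in. It took about 21 s on the robot's clock.

- **Drawer and lift:** the arm pulled the handle about 122 mm. The blank came out held across its middle, about 13 mm nearer the handle end.
- **Home against the stop:** on the last pushes the gripper stopped advancing while the force rose to about 15 N, which fits the blank being against the end stop.
- **Flush and square:** in the last wrist picture the front ends of the two blanks line up with each other and with the expected seat to about 1 to 2 pixels, under about 1 mm. Sideways they agree to within about 2 mm.
- **Arm:** the side picture shows the skid resting on the upper blank. I judged this by eye and did not measure the arm's angle.
- **Bystanders:** the arm never went near the spray can, tape measure or sanding block. I did not measure their positions again afterwards.

One disagreement: the top camera placed things 3 to 4 mm away from the wrist camera. I followed the wrist camera, and both the fit and the contact with the stop matched it.

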